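Seat a set-screw collar on the shaft flat of a mixer gearmotor and hold it there

TASK

On the repair bench, turn the upright shaft of the gearmotor with the fingers, feeling for its flat, until the flat faces straight down the hex-key channel on the cover. Then fetch the collar that has the set screw, slide it onto the shaft with its screw over the flat, and press it down until the spring washer under it is fully compressed. Finish while holding: the program ends with the fingers still gripping the collar and keeping it down there, screw in line with the channel; leave the plain ring, jar, screwdriver and pliers alone.

Things in the scene. Friction and masses are not known exactly. Their poses are not given: they have to be found in the camera images.
- gearbox: Gearmotor fixed to the bench: grey cover 120 x 100 mm, top 70 mm over the bench; dark motor can (62 mm) on its -x side, lower than the cover. Origin on the upright shaft's axis at bench height; z up; +x points along the hex-key channel: two ribs 6 mm high, 10 mm apart, 30 to 56 mm from the axis, a dark hex key in it. Only shaft and washer rise above the ribs.
- shaft (a joint): Turn (rad, counter-clockwise from above) of the upright D-shaped steel shaft: 16 mm diameter, one flat 3.5 mm from the axis over its whole length (11.5 mm across the flat, 16 mm across the round), tip 62 mm above the cover, chamfered. 0 or a whole turn: flat faces the channel. Turns endlessly, friction 0.06 N m, stays where left; starts 0.6 to 5.7.
- shaft_flat (a point): Middle of the shaft's flat, 3.5 mm from the axis, 40 mm above the cover; its x axis is the outward direction of the flat, z up.
- shaft_tip (a point): Centre of the shaft's upper end, on the axis, 132 mm above the bench; axes as shaft_flat.
- spring_washer (a joint): Compression (m) of the spring washer, a 32 mm steel disc around the shaft on a coil spring. 0: its top is 22 mm above the cover; 0.008: fully compressed, top 14 mm above the cover. 4 N starts it, 12 N takes it fully down; it springs back when let go.
- collar: Loose steel collar, 40 mm outside, 20 mm high, bore 19 mm, about 150 g, with a set screw: dark 10 mm head 12 mm proud of the outside; 6 mm wide tip inside, 5 mm from the axis, so it slides down the shaft only with the screw over the flat. Starts lying on the bench left or right of the gearbox. Origin: centre of underside, z up, +x towards the screw head (10 mm up).
- collar_screw (a point): Outer end of the collar's screw head, 32 mm from the collar's axis, 10 mm above its underside.
- spacer: Plain steel ring of the same size as the collar (40 mm outer, 19 mm bore, 20 mm high) without a screw, on the other side. Not wanted: leave it. Origin at the centre of its underside.
- jar: Small clear jar with steel cap, 60 mm wide, 75 mm high, leave alone. Origin at the centre of its underside.
- screwdriver: Screwdriver lying on the bench, leave alone. Its x axis runs along it.
- pliers: Pliers with blue handles lying on the bench, leave alone. x axis runs along them to the jaws.
Things that resemble listed ones, but are neither listed nor needed, are in the scene too. What is shaped like the collar but red or yellow is not meant.

How it is judged:
On the way, in this order (a step that is already met when the one before it is completed fails the run):
1. with the collar not yet on the shaft, the shaft is turned so that its flat faces the channel within 0.2 rad (angle between the x axis of shaft_flat and the x axis of gearbox, either way round below 0.2 rad and x of shaft_flat in the frame of gearbox above 0 m and horizontal distance between collar and shaft_tip above 0.05 m), for 0.2 s.
2. the collar is down over the shaft's tip with its screw over the flat (horizontal distance between collar and shaft_tip below 0.004 m and angle between the x axis of collar and the x axis of shaft_flat, either way round below 0.2 rad and x of collar_screw in the frame of gearbox above 0.02 m and angle between collar's own z axis and vertical below 0.12 rad and z of collar in the frame of gearbox below 0.115 m), for 0.1 s.
At the end, for the whole second after the job is handed in: Fingers grip the collar (over 5 N); it sits level on the shaft (axis within 4 mm, tilt under 0.12 rad), screw over the flat within 0.2 rad and on the channel side, flat facing the channel within 0.2 rad, spring washer held down more than 5 of its 8 mm (angle between the x axis of shaft_flat and the x axis of gearbox, either way round below 0.2 rad and x of shaft_flat in the frame of gearbox above 0 m and horizontal distance between collar and shaft_tip below 0.004 m and angle between the x axis of collar and the x axis of shaft_flat, either way round below 0.2 rad and x of collar_screw in the frame of gearbox above 0.02 m and angle between collar's own z axis and vertical below 0.12 rad and z of collar in the frame of gearbox below 0.09 m and value of joint spring_washer above 0.005 m and contact force between the fingers and collar above 5 N); the arm keeps its last pose, push and grip.
It fails at once if the spacer is moved by more than 3 cm (distance of spacer from where it was at the start of the episode above 0.03 m).
It fails at once if the jar is moved by more than 3 cm (distance of jar from where it was at the start of the episode above 0.03 m).
It fails at once if the screwdriver is moved by more than 3 cm (distance of screwdriver from where it was at the start of the episode above 0.03 m).
It fails at once if the pliers is moved by more than 3 cm (distance of pliers from where it was at the start of the episode above 0.03 m).
It also fails if it takes over 72 s, if anything falls off the work surface, if the arm or the gripper's body presses on something with over 40 N, if the wrist force passes 120 N, or if a joint passes its speed limit or range.

ROBOT

A 6-joint arm with a two-finger parallel gripper is mounted at the origin on the work surface. World frame = base frame: x ahead of the robot, y to its left, z up, the work surface at z = 0. Lengths are in m, angles in rad, forces in N, time in s.
With the tool pointing down it reaches from about 0.25 to 0.8 m from the base axis. Payload 3.9 kg.
Tool frame: the origin (TCP) lies where the fingers leave the gripper's body, on its centre line; the fingertips stand 73 mm ahead of it and the grasp point (between the pads) lies 54 mm ahead of it; z points along the fingers, y is the line along which they close (so a half turn about z gives the same grasp; the last joint's range is limited). The gripper opens to 85 mm and grips with 20 to 120 N. Pads are 22 mm wide; open, the fingers measure 114 mm over their backs; the gripper's body (76 mm by 85 mm) begins 54 mm behind the grasp point. The pads swing forward as they close: fully open they stand 13 mm farther back than shut.
Start: joints at [-1.181, 0.26, -0.138, 1.173, 0, 1.571], TCP at [0.199, -0.486, 0.304] pointing down, gripper open.
Joint ranges: [-2.78, 2.78], [-0.83, 1.72], [-1.28, 1.37], [-1.9, 2.12], [-1.57, 1.48], [-3.14, 3.14]. Speed limits (rad/s): [2.57, 2.57, 3.14, 3.14, 3.14, 3.14].

INTERFACE

Orientations are given as a unit quaternion [x, y, z, w].
In Python, from rig import monitor, cams, robot gives the robot as it stands. The module is installed in compiled form; this text tells all that it offers.
- The arm moves only by the shell command python3 -m inch 'ROWS' [FORCE]. ROWS is JSON, a list of rows, each an object of numbers: "dx", "dy", "dz": the shift along the tool's x, y, z in mm; "yaw": the turn about the tool's z in rad; "grip": the finger opening in mm, from 0 to 85.4. A call has 1 to 20 rows; each row shifts and turns the commanded pose from where the row before left it, along the tool's axes as they then stand; what a row does not reach is not made up. A row lasts 1/12 s, in which the tool goes at most 41.7 mm and 7.16 degrees, less where a joint would pass 70% of its speed; a pose out of reach is approached as far as the arm can. A call is refused whole if a number of a shift passes 41.7 or a number of a turn 0.125, either way. A call with a gripper value outside its range is refused whole. The fingers move at their own pace and stop on an object; FORCE is the grip in N (left out, the last holds). Time passes only in rows, so rows that do not move let the fingers close. It gives the time, the measured TCP pose, the force, the opening and the grip force at its end, in the units of the state.
- monitor.read_state(): the state, without advancing time (a new reading comes with each control period).
- cams.snapshot(name): name is "scene" or "side" or "wrist"; returns a dict with "img" (400x640x3 uint8, red, green, blue), "camera_matrix" (3x3 intrinsics, pixels), "extrinsics" (4x4, takes a point from camera to world coordinates). Camera axes: x right, y down, z forward; pixel columns grow to the right and rows downward; lengths in m; the calibration is good to about 2 mm. A picture is of the moment at which its call begins. There is no depth.
- robot.finish_job(): hands the job in; it is judged then, once.
The state is a dict: "time_s": time; "joint_pos": joint angles; "dq": joint speeds; "tau": joint torques, N m; "position": TCP position; "tool_rot": TCP orientation; "contact_force": force on the tool from outside, world axes, zero at the start; "wrist_torque": the same for the moment, N m; "opening": opening from 0.0 (shut) to 1.0 (fully open); "gripper_force": force on a finger pad.
Only numpy, scipy, OpenCV 4.12 (cv2) and the standard library are available. Lean on these libraries where they do the work, as an engineer would, in place of code of your own. Each camera call takes 0.05 s, during which the arm holds its last target. There are 200 camera calls.

## Working session

There is one attempt and no reset: what is moved stays moved. The work goes in short steps, Python scripts to look and compute and a shell command to move; the robot and the scene stay as the last step left them, time stands still between calls to the robot, and variables do not carry over. Pictures are saved under pics/ and viewed, at most 10 in all, crops included, and the job is handed in when it is done.

```bash
mkdir -p pics; cat > h.py <<'E'
import numpy as np, cv2, json
from scipy.spatial.transform import Rotation as R
from rig import monitor, cams, robot
def snap(n,f=None):
    s=cams.snapshot(n)
    if f: cv2.imwrite('pics/'+f,s['img'][:,:,::-1])
    np.savez('pics/last_'+n+'.npz',**s)
    return s
def load(n): return dict(np.load('pics/last_'+n+'.npz'))
def ray(s,u,v):
    d=np.linalg.solve(s['camera_matrix'],[u,v,1.]); E=s['extrinsics']
    return E[:3,3],E[:3,:3]@d
def atz(s,u,v,z):
    o,d=ray(s,u,v); return o+d*(z-o[2])/d[2]
def proj(s,p):
    E=s['extrinsics']; c=E[:3,:3].T@(np.atleast_2d(p)-E[:3,3]).T
    q=s['camera_matrix']@c; return (q[:2]/q[2]).T
E
python3 - <<'E'
from h import *
np.set_printoptions(precision=3,suppress=True)
for n in ['scene','side','wrist']:
    s=snap(n,n+'0.png'); print(n,s['camera_matrix'].ravel(),s['extrinsics'])
print(monitor.read_state())
a=[cv2.imread(f'pics/{n}0.png') for n in ['scene','side','wrist']]
E
```

```text
scene [394.185   0.    314.964   0.    394.185 202.019   0.      0.      1.   ] [[ 0.674  0.413 -0.613  1.167]
 [ 0.739 -0.383  0.555 -0.486]
 [-0.006 -0.826 -0.563  0.566]
 [ 0.     0.     0.     1.   ]]
side [401.466   0.    327.856   0.    401.466 198.506   0.      0.      1.   ] [[-0.789 -0.351  0.504  0.097]
 [-0.614  0.45  -0.648  0.65 ]
 [ 0.001 -0.821 -0.57   0.688]
 [ 0.     0.     0.     1.   ]]
wrist [341.14    0.    318.809   0.    341.14  200.086   0.      0.      1.   ] [[ 0.381 -0.893 -0.24   0.26 ]
 [-0.924 -0.369 -0.096 -0.46 ]
 [-0.003  0.259 -0.966  0.374]
 [ 0.     0.     0.     1.   ]]
{'time_s': 0.15, 'joint_pos': array([-1.181,  0.261, -0.139,  1.173, -0.   ,  1.571]), 'dq': array([-0.   , -0.002,  0.001, -0.   ,  0.001, -0.001]), 'tau': array([  0.001, -40.601,  25.417,   0.013,   0.   ,  -0.   ]), 'position': array([ 0.199, -0.485,  0.303]), 'tool_rot': array([ 0.981,  0.194, -0.   , -0.001]), 'contact_force': array([0.323, 0.024, 0.408]), 'wrist_torque': array([ 0.046, -0.029,  0.003]), 'gripper_force': 0.0, 'opening': 0.9993321294774524}
```

View pics/scene0.png

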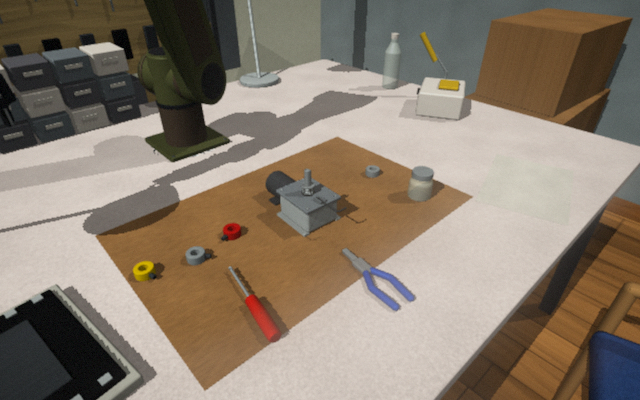

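View pics/side0.png

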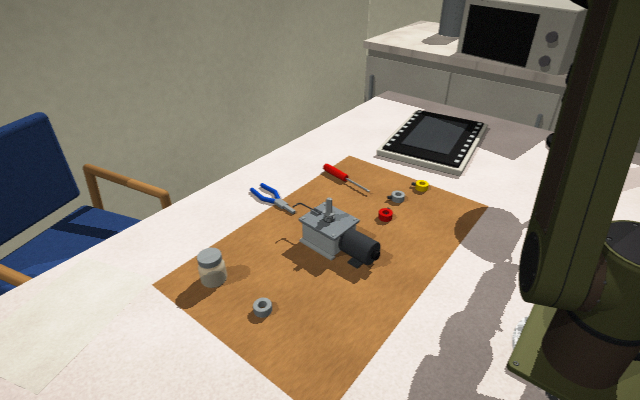

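Scene view candidates: grey ring at (196,256) with something dark on its right (likely the collar), grey ring at (372,171) (likely the plain spacer), red at (232,231) and yellow at (144,270), both excluded by colour. In the side view the same things are at (398,197), (262,308), (386,215) and (421,186). The shaft tip is at (307,171) in scene and (328,200) in side. I'll check the choice in one close crop.

```bash
python3 - <<'E'
from h import *
a=cv2.imread('pics/scene0.png');b=cv2.imread('pics/side0.png')
def c(i,x,y,w,h): return cv2.resize(i[y:y+h,x:x+w],(400,300),interpolation=cv2.INTER_CUBIC)
cv2.imwrite('pics/c1.png',np.vstack([np.hstack([c(a,170,232,60,45),c(b,370,177,60,45)]),np.hstack([c(a,262,160,100,75),c(b,285,190,100,75)])]))
s,t=load('scene'),load('side')
def tri(p,q):
    o,d=ray(s,*p);o2,d2=ray(t,*q)
    k=np.linalg.lstsq(np.c_[d,-d2],o2-o,rcond=None)[0]
    return (o+d*k[0]+o2+d2*k[1])/2, np.linalg.norm(o+d*k[0]-o2-d2*k[1])
for n,p,q in [('tip',(307.5,171.5),(328,200)),('collar',(195,255),(398,196)),('spacer',(372,170),(262,306)),('red',(232,230),(385,214))]: print(n,tri(p,q))
E
```

```text
tip (array([0.58831106, 0.01611886, 0.12660441]), np.float64(0.0010328306737366628))
collar (array([ 0.53778119, -0.25718967,  0.01172467]), np.float64(0.0011806408499156211))
spacer (array([0.55663055, 0.28483621, 0.01328307]), np.float64(0.001307768875329499))
red (array([ 0.52068079, -0.15517443,  0.01333522]), np.float64(0.000422780553394124))
```

View pics/c1.png

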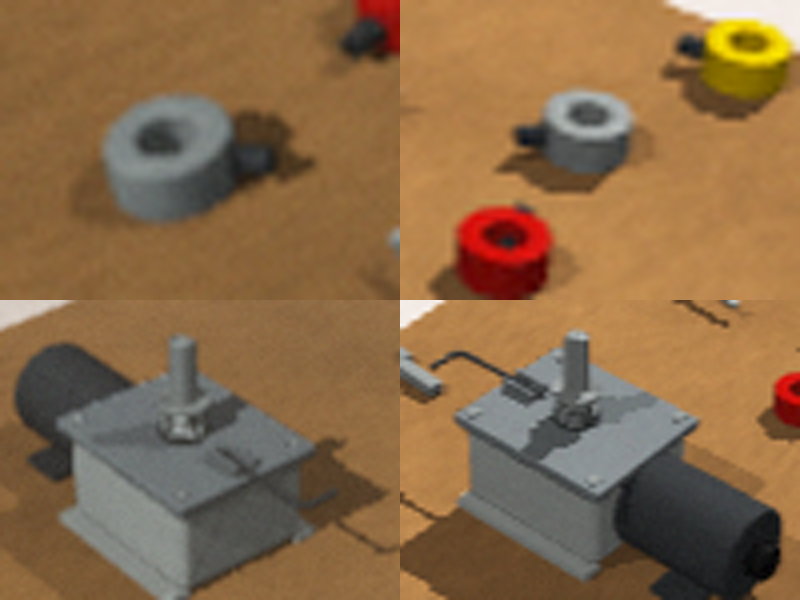

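Confirmed: the grey ring at (196,256) has the dark screw, so it is the collar, and the one at (372,171) is plain. The gearbox channel points toward the camera in the scene view. Next I'll bring the wrist camera over the gearbox.

```bash
python3 -m inch '[{"dx":34,"dy":-21},{"dx":34,"dy":-21},{"dx":34,"dy":-21},{"dx":34,"dy":-21},{"dx":34,"dy":-21},{"dx":34,"dy":-21},{"dx":34,"dy":-21},{"dx":34,"dy":-21},{"dx":34,"dy":-21},{"dx":34,"dy":-21},{"dx":34,"dy":-21},{"dx":34,"dy":-21},{"dx":34,"dy":-21},{"dx":34,"dy":-21},{"dx":34,"dy":-21},{},{},{}]'
python3 - <<'E'
from h import *
s=load('scene')
a=atz(s,307.5,191,.07)
b=atz(s,322,200,.076)
print(a,b,np.arctan2(*(b-a)[[1,0]]))
w=snap('wrist','w1.png')
i=cv2.imread('pics/w1.png'); cv2.imwrite('pics/w1b.png',cv2.resize(i,(800,500)))
print(proj(w,[[.588,.016,.132],[.588,.016,.07]]), w['extrinsics'][:3])
E
```

```text
[0.58152867 0.02020974 0.07      ] [0.63832049 0.01318498 0.076     ] -0.12306815788623561
[[ -664.60887306 -1460.82730402]
 [ -315.65381789  -904.5321403 ]] [[ 0.38119192 -0.89269113 -0.24040646  0.26000377]
 [-0.92449052 -0.36896536 -0.09582191 -0.46019623]
 [-0.00316228  0.25878003 -0.9659311   0.37379854]]validation failed for argument at $[0]...
```

View pics/w1b.png

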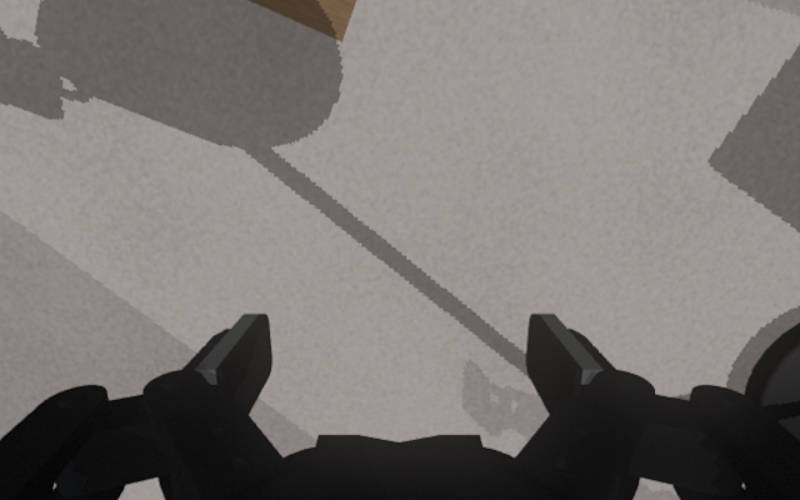

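The arm did not move: the view still shows bare table with the fingers at the bottom, because the rows were refused. I'll try again with every key filled in.

```bash
python3 -m inch '[{"dx":34,"dy":-21,"dz":0,"yaw":0,"grip":85},{"dx":34,"dy":-21,"dz":0,"yaw":0,"grip":85},{"dx":34,"dy":-21,"dz":0,"yaw":0,"grip":85},{"dx":34,"dy":-21,"dz":0,"yaw":0,"grip":85},{"dx":34,"dy":-21,"dz":0,"yaw":0,"grip":85},{"dx":34,"dy":-21,"dz":0,"yaw":0,"grip":85},{"dx":34,"dy":-21,"dz":0,"yaw":0,"grip":85},{"dx":34,"dy":-21,"dz":0,"yaw":0,"grip":85},{"dx":34,"dy":-21,"dz":0,"yaw":0,"grip":85},{"dx":34,"dy":-21,"dz":0,"yaw":0,"grip":85},{"dx":34,"dy":-21,"dz":0,"yaw":0,"grip":85},{"dx":34,"dy":-21,"dz":0,"yaw":0,"grip":85},{"dx":34,"dy":-21,"dz":0,"yaw":0,"grip":85},{"dx":34,"dy":-21,"dz":0,"yaw":0,"grip":85},{"dx":34,"dy":-21,"dz":0,"yaw":0,"grip":85}]'
```

```text
time_s: 1.45
position: [0.5522, 0.0015, 0.3038]
tool_rot: [0.981, 0.194, -0.0, 0.0]
contact_force: [0.5, -1.0, -0.6]
opening: 0.995
gripper_force: 0.0
```

```bash
python3 - <<'E'
from h import *
w=snap('wrist','w2.png')
i=cv2.imread('pics/w2.png'); 
print(proj(w,[[.588,.016,.132],[.588,.016,.07]]), w['extrinsics'][:3])
cv2.imwrite('pics/w2b.png',cv2.resize(i,(800,500),interpolation=cv2.INTER_CUBIC))
E
```

```text
[[319.89071632 148.25612326]
 [319.7844522  140.36560067]] [[ 0.38156716 -0.89264456 -0.23998372  0.61286295]
 [-0.92433982 -0.36891796 -0.09744454  0.02668375]
 [-0.00155097  0.25900815 -0.96587389  0.37429259]]
```

View pics/w2b.png

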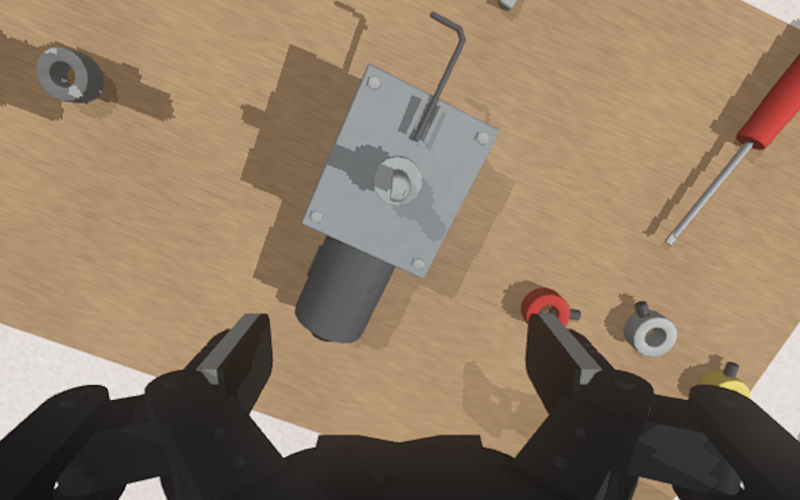

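Wrist view: gearbox, channel pointing up-right at (425,115), shaft at (400,182) with its flat seemingly on the left, collar at (652,333) with its screw at (641,308) pointing up. Measuring, with one zoom on the shaft.

```bash
python3 - <<'E'
from h import *
w=load('wrist')
C=np.array([atz(w,u/1.25,v/1.25,.07) for u,v in [(370,65),(497,128),(424,277),(303,222)]])
print(C)
for a,b in [(3,0),(2,1)]: d=C[b]-C[a]; print('x dir',np.degrees(np.arctan2(d[1],d[0])),np.linalg.norm(d))
for a,b in [(3,2),(0,1)]: d=C[b]-C[a]; print('-y dir',np.degrees(np.arctan2(d[1],d[0]))+90,np.linalg.norm(d))
a=atz(w,652/1.25,335/1.25,.02);b=atz(w,641/1.25,309/1.25,.012)
print('collar',a,b,np.degrees(np.arctan2(*(b-a)[[1,0]])))
i=cv2.imread('pics/w2.png')
c=lambda x,y,n:cv2.resize(i[y:y+n,x:x+n],(400,400),interpolation=cv2.INTER_CUBIC)
cv2.imwrite('pics/c2.png',np.hstack([c(295,120,50),c(492,235,50)]))
E
```

```text
[[ 0.6472926   0.06182107  0.07      ]
 [ 0.64320914 -0.03335974  0.07      ]
 [ 0.52523435 -0.02969977  0.07      ]
 [ 0.53029915  0.0681525   0.07      ]]
x dir -3.0976998882340374 0.11716465081495069
x dir -1.7769350291764303 0.11803154748990927
-y dir -2.9629628117480564 0.09798325798827474
-y dir -2.456605080421994 0.09526836440495061
collar [ 0.538977   -0.25217386  0.02      ] [ 0.5559367  -0.23561333  0.012     ] 44.31772231522931
```

View pics/c2.png

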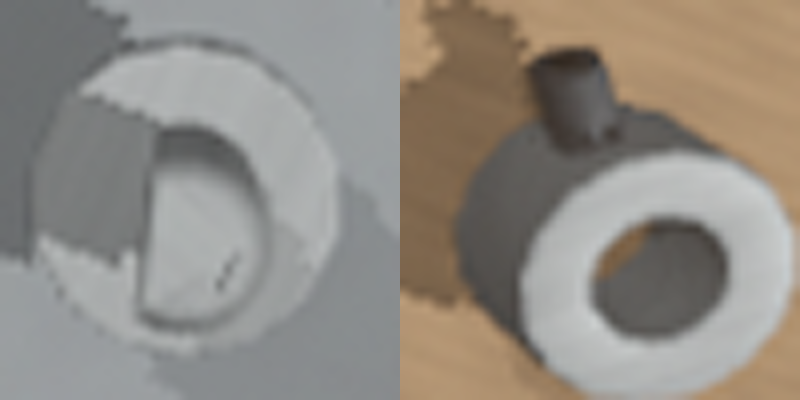

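```bash
python3 - <<'E'
from h import *
w=load('wrist')
P=lambda x,y,z:atz(w,295+x/8-.5,120+y/8-.5,z)
print('washer',P(187,195,.092))
a,b=P(155,130,.132),P(142,318,.132);d=b-a
print('flat line',a,b,np.degrees(np.arctan2(-d[0],d[1]))) 
q=lambda u,v:((u+.5-295)*8,(v+.5-120)*8)
for z in(.07,.092,.132):print(z,q(*proj(w,P(187,195,.092)*[1,1,0]+[0,0,z])[0]))
C=np.array([[ 0.6472926,0.06182107],[0.64320914,-0.03335974],[0.52523435,-0.02969977],[0.53029915,0.0681525]]).mean(0);print('cover centre',C)
# collar top ring: centre in crop (658-400,275)
a=atz(w,492+258/8-.5,235+275/8-.5,.02);b=atz(w,492+168/8-.5,235+55/8-.5,.012);d=b-a
print(a,b,np.degrees(np.arctan2(d[1],d[0])),np.hypot(*d[:2]))
E
```

```text
washer [0.58656834 0.01713203 0.092     ]
flat line [0.59443929 0.02322126 0.132     ] [0.57872161 0.01805247 0.132     ] 108.20353904872393
0.07 (np.float64(187.83641919683623), np.float64(175.09151856983635))
0.092 (np.float64(187.0), np.float64(195.00000000000045))
0.132 (np.float64(185.10177093240145), np.float64(240.1817202252364))
cover centre [0.58650881 0.01672851]
[ 0.53896876 -0.25499672  0.02      ] [ 0.5619792  -0.23161895  0.012     ] 45.45369736994169 0.03280245169834352
```

The flat faces about 108° (world) and the channel about -2.5°, so the shaft must turn about 110° clockwise. The fingers' closing line is already nearly along the flat's normal. Next I descend over the shaft and close.

```bash
python3 -m inch '[{"dx":38,"dy":-1,"dz":0,"yaw":0.07,"grip":85},{"dx":0,"dy":0,"dz":0,"yaw":0,"grip":60},{"dx":0,"dy":0,"dz":33,"yaw":0,"grip":50},{"dx":0,"dy":0,"dz":33,"yaw":0,"grip":50},{"dx":0,"dy":0,"dz":33,"yaw":0,"grip":50},{"dx":0,"dy":0,"dz":33,"yaw":0,"grip":50},{"dx":0,"dy":0,"dz":0,"yaw":0,"grip":50},{"dx":0,"dy":0,"dz":0,"yaw":0,"grip":30},{"dx":0,"dy":0,"dz":0,"yaw":0,"grip":20},{"dx":0,"dy":0,"dz":0,"yaw":0,"grip":20}]' 25
python3 -m inch '[{"dx":0,"dy":0,"dz":0,"yaw":0,"grip":8},{"dx":0,"dy":0,"dz":0,"yaw":0,"grip":8},{"dx":0,"dy":0,"dz":0,"yaw":0,"grip":8},{"dx":0,"dy":0,"dz":0,"yaw":0,"grip":8},{"dx":0,"dy":0,"dz":0,"yaw":0,"grip":8}]' 25
python3 -c "
from h import *
print(monitor.read_state())"
```

```text
time_s: 2.33
position: [0.5881, 0.0148, 0.1746]
tool_rot: [0.987, 0.159, 0.002, 0.0]
contact_force: [-0.2, 0.0, 0.2]
opening: 0.237
gripper_force: 0.0
time_s: 2.75
position: [0.588, 0.015, 0.1746]
tool_rot: [0.987, 0.159, 0.003, 0.0]
contact_force: [-0.2, 0.2, 7.2]
opening: 0.132
gripper_force: 24.8
{'time_s': 2.75, 'joint_pos': array([ 2.54707118e-02,  4.43728925e-01, -2.11884419e-01,  9.09930257e-01,
        6.19826429e-05,  2.84725289e+00]), 'dq': array([-0.00153823, -0.00027671,  0.00059286,  0.00064462,  0.00187438,
        0.00079112]), 'tau': array([-6.00850582e-02, -4.44251132e+01,  2.08694333e+01, -1.41934203e-01,
       -6.74906443e-02, -3.51992296e-02]), 'position': array([0.58802677, 0.01499606, 0.17457036]), 'tool_rot': array([9.87238958e-01, 1.59224184e-01, 2.60681647e-03, 3.21299284e-04]), 'contact_force': array([-0.21969057,  0.20320063,  7.17367643]), 'wrist_torque': array([ 0.11057914,  0.05747467, -0.04823384]), 'gripper_force': 24.773152737761848, 'opening': 0.13211355061135957}
```

Opening 11.3 mm at 25 N: the fingers are across the flat. Joint 6 sits near its limit, so I release, make a half turn back, regrip, and then turn.

```bash
python3 -m inch '[{"dx":0,"dy":0,"dz":0,"yaw":0,"grip":45},{"dx":0,"dy":0,"dz":0,"yaw":0,"grip":45},{"dx":0,"dy":0,"dz":0,"yaw":0,"grip":45},{"dx":0,"dy":0,"dz":0,"yaw":-0.121,"grip":45},{"dx":0,"dy":0,"dz":0,"yaw":-0.121,"grip":45},{"dx":0,"dy":0,"dz":0,"yaw":-0.121,"grip":45},{"dx":0,"dy":0,"dz":0,"yaw":-0.121,"grip":45},{"dx":0,"dy":0,"dz":0,"yaw":-0.121,"grip":45},{"dx":0,"dy":0,"dz":0,"yaw":-0.121,"grip":45},{"dx":0,"dy":0,"dz":0,"yaw":-0.121,"grip":45},{"dx":0,"dy":0,"dz":0,"yaw":-0.121,"grip":45},{"dx":0,"dy":0,"dz":0,"yaw":-0.121,"grip":45},{"dx":0,"dy":0,"dz":0,"yaw":-0.121,"grip":45},{"dx":0,"dy":0,"dz":0,"yaw":-0.121,"grip":45},{"dx":0,"dy":0,"dz":0,"yaw":-0.121,"grip":45},{"dx":0,"dy":0,"dz":0,"yaw":-0.121,"grip":45}]' 25
python3 -m inch '[{"dx":0,"dy":0,"dz":0,"yaw":-0.121,"grip":45},{"dx":0,"dy":0,"dz":0,"yaw":-0.121,"grip":45},{"dx":0,"dy":0,"dz":0,"yaw":-0.121,"grip":45},{"dx":0,"dy":0,"dz":0,"yaw":-0.121,"grip":45},{"dx":0,"dy":0,"dz":0,"yaw":-0.121,"grip":45},{"dx":0,"dy":0,"dz":0,"yaw":-0.121,"grip":45},{"dx":0,"dy":0,"dz":0,"yaw":-0.121,"grip":45},{"dx":0,"dy":0,"dz":0,"yaw":-0.121,"grip":45},{"dx":0,"dy":0,"dz":0,"yaw":-0.121,"grip":45},{"dx":0,"dy":0,"dz":0,"yaw":-0.121,"grip":45},{"dx":0,"dy":0,"dz":0,"yaw":-0.121,"grip":45},{"dx":0,"dy":0,"dz":0,"yaw":-0.121,"grip":45},{"dx":0,"dy":0,"dz":0,"yaw":-0.121,"grip":20},{"dx":0,"dy":0,"dz":0,"yaw":0,"grip":20},{"dx":0,"dy":0,"dz":0,"yaw":0,"grip":8},{"dx":0,"dy":0,"dz":0,"yaw":0,"grip":8},{"dx":0,"dy":0,"dz":0,"yaw":0,"grip":8},{"dx":0,"dy":0,"dz":0,"yaw":0,"grip":8}]' 25
python3 -c "
from h import *
s=monitor.read_state();print(s['joint_pos'],s['wrist_torque'],np.degrees(R.from_quat(s['tool_rot']).as_matrix()[:2,1]@[1,1j]*0+np.arctan2(*R.from_quat(s['tool_rot']).as_matrix()[[1,0],1])))"
```

```text
time_s: 4.08
position: [0.5861, 0.0149, 0.1716]
tool_rot: [0.582, 0.813, -0.0, -0.0]
contact_force: [-0.2, -0.0, -0.4]
opening: 0.526
gripper_force: 0.0
time_s: 5.58
position: [0.5863, 0.0145, 0.1718]
tool_rot: [-0.161, 0.987, -0.001, -0.0]
contact_force: [-0.2, -3.1, -1.2]
opening: 0.131
gripper_force: 25.1Traceback (most recent call last):
  File "<string>", line 3, in <module>
    s=monitor.read_state();print(s['joint_pos'],s['wrist_torque'],np.degrees(R.from_quat(s['tool_rot']).as_matrix()[:2,1]@[1,1j]*0+np.arctan2(*R.from_quat(s['tool_rot']).as_matrix()[[1,0],1])))
                                                                  ~~~~~~~~~~^^^^^^^^^^^^^^^^^^^^^^^^^^^^^^^^^^^^^^^^^^^^^^^^^^^^^^^^^^^^^^^^^^^^^^^^^^^^^^^^^^^^^^^^^^^^^^^^^^^^^^^^^^^^^^^^^^^^
TypeError: ufunc 'degrees' not supported for the input types, and the inputs could not be safely coerced to any supported types according to the casting rule ''safe''
```

```bash
python3 -m inch '[{"dx":0.3,"dy":0,"dz":0,"yaw":0.121,"grip":8},{"dx":0.3,"dy":0,"dz":0,"yaw":0.121,"grip":8},{"dx":0.3,"dy":0,"dz":0,"yaw":0.121,"grip":8},{"dx":0.3,"dy":0,"dz":0,"yaw":0.121,"grip":8},{"dx":0.3,"dy":0,"dz":0,"yaw":0.121,"grip":8},{"dx":0.3,"dy":0,"dz":0,"yaw":0.121,"grip":8},{"dx":0.3,"dy":0,"dz":0,"yaw":0.121,"grip":8},{"dx":0.3,"dy":0,"dz":0,"yaw":0.121,"grip":8},{"dx":0.3,"dy":0,"dz":0,"yaw":0.121,"grip":8},{"dx":0.3,"dy":0,"dz":0,"yaw":0.121,"grip":8},{"dx":0.3,"dy":0,"dz":0,"yaw":0.121,"grip":8},{"dx":0.3,"dy":0,"dz":0,"yaw":0.121,"grip":8},{"dx":0.3,"dy":0,"dz":0,"yaw":0.121,"grip":8},{"dx":0.3,"dy":0,"dz":0,"yaw":0.121,"grip":8},{"dx":0.3,"dy":0,"dz":0,"yaw":0.121,"grip":8},{"dx":0.3,"dy":0,"dz":0,"yaw":0.121,"grip":8},{"dx":0,"dy":0,"dz":0,"yaw":0,"grip":8},{"dx":0,"dy":0,"dz":0,"yaw":0,"grip":8},{"dx":0,"dy":0,"dz":0,"yaw":0,"grip":8},{"dx":0,"dy":0,"dz":0,"yaw":0,"grip":8}]' 40
```

```text
time_s: 7.25
position: [0.5836, 0.0169, 0.1719]
tool_rot: [0.721, 0.693, 0.0, 0.001]
contact_force: [4.3, -3.1, -4.0]
opening: 0.128
gripper_force: 40.0
```

Flat still gripped (10.9 mm, at 40 N) and now at -2.3°. Release, rise, and check.

```bash
python3 -m inch '[{"dx":0,"dy":0,"dz":0,"yaw":0,"grip":50},{"dx":0,"dy":0,"dz":0,"yaw":0,"grip":50},{"dx":0,"dy":0,"dz":0,"yaw":0,"grip":50},{"dx":0,"dy":0,"dz":-32,"yaw":0,"grip":85},{"dx":0,"dy":0,"dz":-32,"yaw":0,"grip":85},{"dx":0,"dy":0,"dz":-32,"yaw":0,"grip":85},{"dx":0,"dy":0,"dz":-32,"yaw":0,"grip":85},{"dx":0,"dy":0,"dz":0,"yaw":0,"grip":85},{"dx":0,"dy":0,"dz":0,"yaw":0,"grip":85}]' 25
python3 - <<'E'
from h import *
w=snap('wrist','w3.png'); i=cv2.imread('pics/w3.png')
print(proj(w,[[.5866,.0171,.132],[.5866,.0171,.092],[.5866,.0171,.07]]))
p=proj(w,[[.5866,.0171,.132]])[0].astype(int);x,y=p[0]-25,p[1]-25;print(x,y)
cv2.imwrite('pics/c3.png',np.hstack([cv2.resize(i[y:y+50,x:x+50],(400,400),interpolation=cv2.INTER_CUBIC),cv2.resize(i[p[1]-100:p[1]+100,p[0]-100:p[0]+100],(400,400))]))
E
```

```text
time_s: 8.0
position: [0.5838, 0.0176, 0.3025]
tool_rot: [0.721, 0.693, 0.002, 0.001]
contact_force: [0.8, -1.1, -0.4]
opening: 0.996
gripper_force: 0.0
[[321.44873317 202.70185034]
 [320.89757968 190.23294804]
 [320.65305732 184.70104908]]
296 177
```

View pics/c3.png

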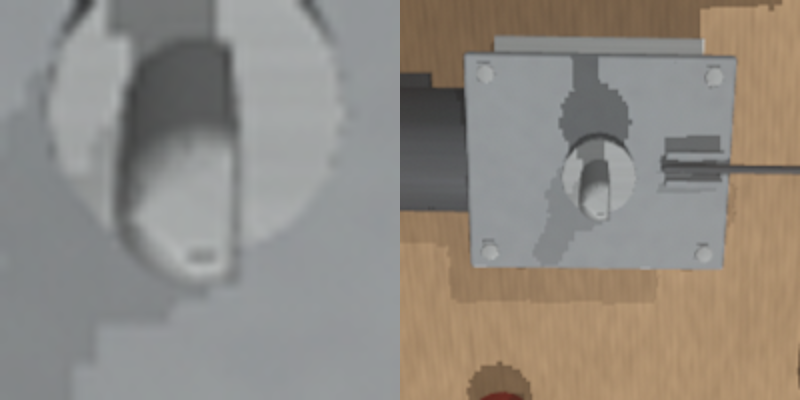

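The flat now faces the channel (right side, crop (237,150)). Next I turn so the fingers will straddle the collar across its screw axis, and travel to it.

```bash
python3 -m inch '[{"dx":0,"dy":0,"dz":0,"yaw":-0.12,"grip":85},{"dx":0,"dy":0,"dz":0,"yaw":-0.12,"grip":85},{"dx":0,"dy":0,"dz":0,"yaw":-0.12,"grip":85},{"dx":0,"dy":0,"dz":0,"yaw":-0.12,"grip":85},{"dx":0,"dy":0,"dz":0,"yaw":-0.12,"grip":85},{"dx":0,"dy":0,"dz":0,"yaw":-0.12,"grip":85},{"dx":0,"dy":0,"dz":0,"yaw":-0.12,"grip":85},{"dx":0,"dy":0,"dz":0,"yaw":-0.12,"grip":85},{"dx":0,"dy":0,"dz":0,"yaw":-0.12,"grip":85},{"dx":0,"dy":0,"dz":0,"yaw":-0.12,"grip":85},{"dx":0,"dy":0,"dz":0,"yaw":-0.12,"grip":85},{"dx":0,"dy":0,"dz":0,"yaw":-0.12,"grip":85},{"dx":0,"dy":0,"dz":0,"yaw":-0.12,"grip":85},{"dx":0,"dy":0,"dz":0,"yaw":-0.12,"grip":85},{"dx":0,"dy":0,"dz":0,"yaw":-0.12,"grip":85},{"dx":0,"dy":0,"dz":0,"yaw":-0.12,"grip":85},{"dx":0,"dy":0,"dz":0,"yaw":-0.12,"grip":85},{"dx":0,"dy":0,"dz":0,"yaw":-0.12,"grip":85},{"dx":0,"dy":0,"dz":0,"yaw":-0.12,"grip":85},{"dx":0,"dy":0,"dz":0,"yaw":-0.12,"grip":85}]'
python3 -m inch '[{"dx":32,"dy":-23,"dz":0,"yaw":0,"grip":85},{"dx":32,"dy":-23,"dz":0,"yaw":0,"grip":85},{"dx":32,"dy":-23,"dz":0,"yaw":0,"grip":85},{"dx":32,"dy":-23,"dz":0,"yaw":0,"grip":85},{"dx":32,"dy":-23,"dz":0,"yaw":0,"grip":85},{"dx":32,"dy":-23,"dz":0,"yaw":0,"grip":85},{"dx":32,"dy":-23,"dz":0,"yaw":0,"grip":85},{"dx":0,"dy":0,"dz":0,"yaw":0,"grip":85},{"dx":0,"dy":0,"dz":0,"yaw":0,"grip":85},{"dx":0,"dy":0,"dz":0,"yaw":0,"grip":85}]'
python3 - <<'E'
from h import *
w=snap('wrist','w4.png'); i=cv2.imread('pics/w4.png')
print(proj(w,[[.539,-.255,.02]]))
p=proj(w,[[.539,-.255,.02]])[0].astype(int);x,y=p[0]-25,p[1]-25;print(x,y)
cv2.imwrite('pics/c4.png',np.hstack([cv2.resize(i[y:y+50,x:x+50],(400,400),interpolation=cv2.INTER_CUBIC),cv2.resize(i[p[1]-100:p[1]+100,p[0]-100:p[0]+100],(400,400))]))
s=monitor.read_state();print(s['joint_pos'])
E
```

```text
time_s: 9.72
position: [0.5816, 0.0173, 0.2977]
tool_rot: [-0.387, 0.922, 0.001, -0.002]
contact_force: [-0.6, -0.5, -0.3]
opening: 0.995
gripper_force: 0.0
time_s: 10.55
position: [0.5383, -0.2546, 0.2983]
tool_rot: [-0.384, 0.923, 0.002, -0.001]
contact_force: [0.2, 0.1, -0.5]
opening: 0.997
gripper_force: 0.0
[[316.41489826 173.62808097]]
291 148
[-4.40891355e-01  3.85867326e-01  3.35755000e-02  1.22126039e+00
  7.24117234e-04 -1.23002965e+00]
```

View pics/c4.png

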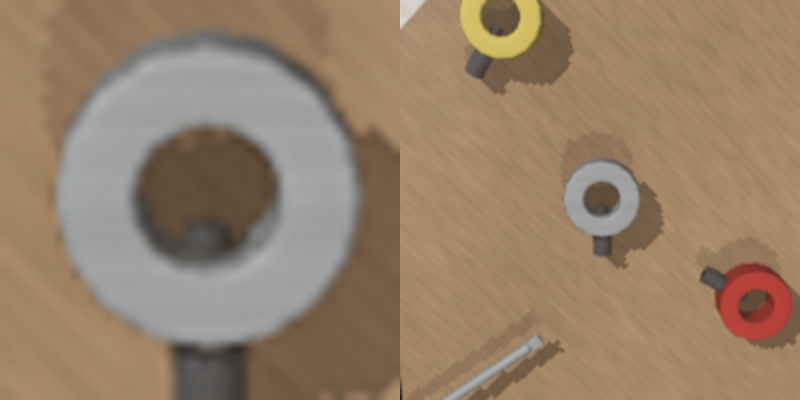

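The collar is centred at crop (208,195), with its screw pointing straight down the picture (-tool x), so the yaw is right; the other things are clear of the fingers. Descend and grip.

```bash
python3 -m inch '[{"dx":1.5,"dy":-0.8,"dz":36,"yaw":0,"grip":65},{"dx":0,"dy":0,"dz":36,"yaw":0,"grip":65},{"dx":0,"dy":0,"dz":36,"yaw":0,"grip":65},{"dx":0,"dy":0,"dz":36,"yaw":0,"grip":65},{"dx":0,"dy":0,"dz":36,"yaw":0,"grip":65},{"dx":0,"dy":0,"dz":26,"yaw":0,"grip":65},{"dx":0,"dy":0,"dz":10,"yaw":0,"grip":65},{"dx":0,"dy":0,"dz":6,"yaw":0,"grip":65},{"dx":0,"dy":0,"dz":0,"yaw":0,"grip":65},{"dx":0,"dy":0,"dz":0,"yaw":0,"grip":65}]'
python3 -m inch '[{"dx":0,"dy":0,"dz":0,"yaw":0,"grip":45},{"dx":0,"dy":0,"dz":0,"yaw":0,"grip":45},{"dx":0,"dy":0,"dz":0,"yaw":0,"grip":35},{"dx":0,"dy":0,"dz":0,"yaw":0,"grip":35},{"dx":0,"dy":0,"dz":0,"yaw":0,"grip":35},{"dx":0,"dy":0,"dz":0,"yaw":0,"grip":35},{"dx":0,"dy":0,"dz":0,"yaw":0,"grip":35}]' 50
```

```text
time_s: 11.43
position: [0.5399, -0.2566, 0.0793]
tool_rot: [-0.384, 0.923, -0.001, 0.001]
contact_force: [0.8, -1.5, 0.4]
opening: 0.763
gripper_force: 0.0
time_s: 12.02
position: [0.5396, -0.2571, 0.0801]
tool_rot: [-0.384, 0.923, -0.001, 0.001]
contact_force: [-1.4, 1.2, 7.0]
opening: 0.441
gripper_force: 49.2
```

Gripped, but about 4 mm higher than planned. I'll open slightly, go deeper, and regrip.

```bash
python3 -m inch '[{"dx":0,"dy":0,"dz":0,"yaw":0,"grip":50},{"dx":0,"dy":0,"dz":0,"yaw":0,"grip":50},{"dx":0,"dy":0,"dz":4,"yaw":0,"grip":50},{"dx":1,"dy":0,"dz":2,"yaw":0,"grip":50},{"dx":0,"dy":0,"dz":0,"yaw":0,"grip":50},{"dx":0,"dy":0,"dz":0,"yaw":0,"grip":50}]' 50
python3 -m inch '[{"dx":0,"dy":0,"dz":0,"yaw":0,"grip":35},{"dx":0,"dy":0,"dz":0,"yaw":0,"grip":35},{"dx":0,"dy":0,"dz":0,"yaw":0,"grip":35},{"dx":0,"dy":0,"dz":0,"yaw":0,"grip":35},{"dx":0,"dy":0,"dz":0,"yaw":0,"grip":35}]' 60
python3 -c "
from h import *
s=monitor.read_state();print(s)"
```

```text
time_s: 12.52
position: [0.5375, -0.2575, 0.0714]
tool_rot: [-0.384, 0.923, 0.0, -0.0]
contact_force: [0.4, -0.1, -0.7]
opening: 0.588
gripper_force: 0.0
time_s: 12.93
position: [0.538, -0.2576, 0.0722]
tool_rot: [-0.384, 0.923, -0.0, 0.0]
contact_force: [-1.7, 0.6, 3.6]
opening: 0.445
gripper_force: 60.2
{'time_s': 12.9333, 'joint_pos': array([-4.46527172e-01,  5.62415591e-01, -3.12136831e-01,  6.95968846e-01,
       -1.93189193e-04, -1.23466001e+00]), 'dq': array([ 3.13033420e-04,  2.44342245e-03,  8.37409455e-06, -4.36761862e-04,
       -1.36631411e-03,  4.70061199e-04]), 'tau': array([ 2.82864757e-01, -4.92724979e+01,  1.93179631e+01, -3.71426605e-01,
        1.43254814e-01, -3.88897170e-03]), 'position': array([ 0.53795996, -0.25761703,  0.07215072]), 'tool_rot': array([-3.83946311e-01,  9.23355404e-01, -1.66895303e-04,  1.97681216e-05]), 'contact_force': array([-1.67402641,  0.58287999,  3.59571148]), 'wrist_torque': array([-0.05873281,  0.25034927, -0.0069571 ]), 'gripper_force': 60.21406352519989, 'opening': 0.4446395473225225}
```

```bash
python3 -m inch '[{"dx":0,"dy":0,"dz":-10,"yaw":0,"grip":30},{"dx":0,"dy":0,"dz":-28,"yaw":0,"grip":30},{"dx":0,"dy":0,"dz":-28,"yaw":0.119,"grip":30},{"dx":0,"dy":0,"dz":-28,"yaw":0.119,"grip":30},{"dx":0,"dy":0,"dz":-28,"yaw":0.119,"grip":30},{"dx":0,"dy":0,"dz":-28,"yaw":0.119,"grip":30},{"dx":0,"dy":0,"dz":-28,"yaw":0.119,"grip":30},{"dx":0,"dy":0,"dz":0,"yaw":0.119,"grip":30},{"dx":0,"dy":0,"dz":0,"yaw":0.119,"grip":30},{"dx":0,"dy":0,"dz":0,"yaw":0,"grip":30}]' 80
python3 -m inch '[{"dx":-4.4,"dy":20,"dz":0,"yaw":0,"grip":30},{"dx":-4.4,"dy":34,"dz":0,"yaw":0,"grip":30},{"dx":-4.4,"dy":34,"dz":0,"yaw":0,"grip":30},{"dx":-4.4,"dy":34,"dz":0,"yaw":0,"grip":30},{"dx":-4.4,"dy":34,"dz":0,"yaw":0,"grip":30},{"dx":-4.4,"dy":34,"dz":0,"yaw":0,"grip":30},{"dx":-4.4,"dy":34,"dz":0,"yaw":0,"grip":30},{"dx":-4.4,"dy":32,"dz":0,"yaw":0,"grip":30},{"dx":0,"dy":20,"dz":0,"yaw":0,"grip":30},{"dx":0,"dy":0,"dz":0,"yaw":0,"grip":30},{"dx":0,"dy":0,"dz":0,"yaw":0,"grip":30},{"dx":0,"dy":0,"dz":0,"yaw":0,"grip":30}]' 80
python3 - <<'E'
from h import *
w=snap('wrist','w5.png'); i=cv2.imread('pics/w5.png')
s=monitor.read_state();q=s['tool_rot'];print(s['position'],np.degrees(2*np.arctan2(q[1],q[0])),s['opening'],s['gripper_force'],s['joint_pos'])
cv2.imwrite('pics/c5.png',cv2.resize(i[110:310,220:420],(600,600),interpolation=cv2.INTER_CUBIC))
E
```

```text
time_s: 13.77
position: [0.538, -0.2574, 0.2508]
tool_rot: [0.023, 1.0, -0.0, 0.0]
contact_force: [-0.7, 0.8, -1.5]
opening: 0.442
gripper_force: 80.5
time_s: 14.77
position: [0.585, 0.0163, 0.2495]
tool_rot: [0.022, 1.0, -0.0, -0.001]
contact_force: [0.1, -0.2, -1.0]
opening: 0.444
gripper_force: 80.6
[0.58505184 0.01586227 0.24957342] 177.4575030979829 0.439829086149543 80.62710106372833 [ 2.72780442e-02  3.89683393e-01 -9.07652278e-02  1.09138653e+00
 -4.06447787e-04  7.16531974e-02]
```

View pics/c5.png

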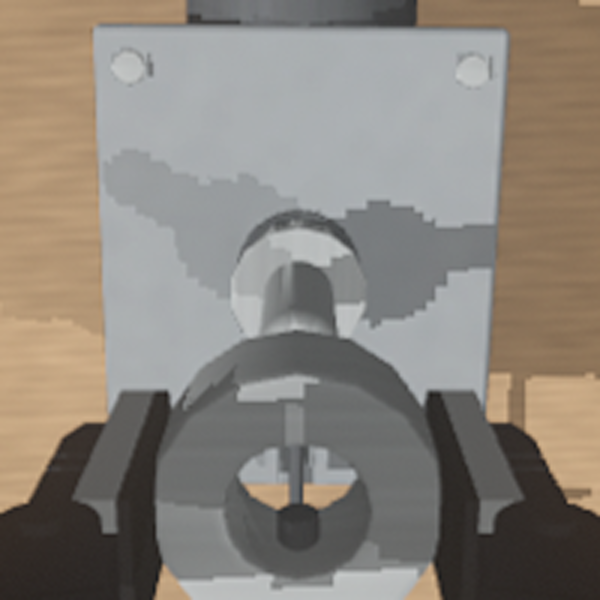

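Level grip; the collar's bore is at crop (298,510), its screw straight down the picture, and the washer centre is at u≈299.5. I'll compute the offsets with this one camera.

```bash
python3 - <<'E'
from h import *
w=load('wrist')
P=lambda x,y,z:atz(w,220+x/3-.33,110+y/3-.33,z)
print('collar bore',P(298,510,.1974),'outer L/R',P(157,500,.1974),P(440,500,.1974))
print('washer L/R',P(232,287,.092),P(367,287,.092))
print('cover',P(95,27,.07),P(507,30,.07),P(107,390,.07),P(488,390,.07))
print('pred washer top', (proj(w,[[.5863-.016,.0171,.092],[.5863,.0171,.132]])-[220,110])*3)
E
```

```text
collar bore [0.58520183 0.01692636 0.1974    ] outer L/R [ 0.58296227 -0.00159081  0.1974    ] [0.58453971 0.03570145 0.1974    ]
washer L/R [0.58369007 0.00184279 0.092     ] [0.58500482 0.03307694 0.092     ]
cover [ 0.52434645 -0.02865786  0.07      ] [0.52914033 0.06922816 0.07      ] [ 0.61633948 -0.03406089  0.07      ] [0.62052977 0.06525873 0.07      ]
pred washer top [[294.39400202 226.83938331]
 [297.66207095 351.71173231]]
```

```bash
python3 -m inch '[{"dx":-1.4,"dy":0.5,"dz":20,"yaw":0,"grip":30},{"dx":0,"dy":0,"dz":18,"yaw":0,"grip":30},{"dx":0,"dy":0,"dz":0,"yaw":0,"grip":30},{"dx":0,"dy":0,"dz":0,"yaw":0,"grip":30},{"dx":0,"dy":0,"dz":2,"yaw":0,"grip":30},{"dx":0,"dy":0,"dz":2,"yaw":0,"grip":30},{"dx":0,"dy":0,"dz":2,"yaw":0,"grip":30},{"dx":0,"dy":0,"dz":2,"yaw":0,"grip":30},{"dx":0,"dy":0,"dz":0,"yaw":0,"grip":30}]'
```

```text
time_s: 15.57
position: [0.5868, 0.017, 0.2039]
tool_rot: [0.022, 1.0, -0.0, 0.0]
contact_force: [0.2, -0.3, -1.3]
opening: 0.44
gripper_force: 80.7
```

```bash
python3 -m inch '[{"dx":0,"dy":0,"dz":2,"yaw":0,"grip":30},{"dx":0,"dy":0,"dz":2,"yaw":0,"grip":30},{"dx":0,"dy":0,"dz":1,"yaw":0,"grip":30},{"dx":0,"dy":0,"dz":0,"yaw":0,"grip":30}]'
python3 -c "
from h import *
s=monitor.read_state();print(s['contact_force'],s['wrist_torque'])"
```

```text
time_s: 15.9
position: [0.5867, 0.0171, 0.1985]
tool_rot: [0.022, 1.0, -0.0, -0.0]
contact_force: [-0.7, -0.7, -1.3]
opening: 0.442
gripper_force: 80.7
[-0.68024187 -0.68351692 -1.27782213] [0.02810269 0.01722827 0.04225448]
```

Past the tip with no contact. Next the screw's inner end has to pass over the tip.

```bash
python3 -m inch '[{"dx":0,"dy":0,"dz":2,"yaw":0,"grip":30},{"dx":0,"dy":0,"dz":2,"yaw":0,"grip":30},{"dx":0,"dy":0,"dz":2,"yaw":0,"grip":30},{"dx":0,"dy":0,"dz":2,"yaw":0,"grip":30},{"dx":0,"dy":0,"dz":0,"yaw":0,"grip":30}]'
python3 -m inch '[{"dx":0,"dy":0,"dz":2,"yaw":0,"grip":30},{"dx":0,"dy":0,"dz":2,"yaw":0,"grip":30},{"dx":0,"dy":0,"dz":2,"yaw":0,"grip":30},{"dx":0,"dy":0,"dz":0,"yaw":0,"grip":30}]'
```

```text
time_s: 16.32
position: [0.5867, 0.0171, 0.1903]
tool_rot: [0.022, 1.0, 0.0, -0.0]
contact_force: [-1.1, -0.0, -2.5]
opening: 0.443
gripper_force: 80.7
time_s: 16.65
position: [0.5867, 0.0171, 0.1844]
tool_rot: [0.022, 1.0, 0.0, -0.0]
contact_force: [-0.7, -1.2, -2.5]
opening: 0.44
gripper_force: 80.7
```

Bottom at 112 mm and sliding freely with the screw over the flat. Hold briefly, then down to the washer.

```bash
python3 -m inch '[{"dx":0,"dy":0,"dz":0,"yaw":0,"grip":30},{"dx":0,"dy":0,"dz":0,"yaw":0,"grip":30},{"dx":0,"dy":0,"dz":3,"yaw":0,"grip":30},{"dx":0,"dy":0,"dz":3,"yaw":0,"grip":30},{"dx":0,"dy":0,"dz":3,"yaw":0,"grip":30},{"dx":0,"dy":0,"dz":3,"yaw":0,"grip":30},{"dx":0,"dy":0,"dz":3,"yaw":0,"grip":30},{"dx":0,"dy":0,"dz":3,"yaw":0,"grip":30},{"dx":0,"dy":0,"dz":0,"yaw":0,"grip":30},{"dx":0,"dy":0,"dz":0,"yaw":0,"grip":30}]'
python3 -m inch '[{"dx":0,"dy":0,"dz":2,"yaw":0,"grip":30},{"dx":0,"dy":0,"dz":2,"yaw":0,"grip":30},{"dx":0,"dy":0,"dz":2,"yaw":0,"grip":30},{"dx":0,"dy":0,"dz":1,"yaw":0,"grip":30},{"dx":0,"dy":0,"dz":0,"yaw":0,"grip":30},{"dx":0,"dy":0,"dz":0,"yaw":0,"grip":30}]'
```

```text
time_s: 17.48
position: [0.5867, 0.0171, 0.1664]
tool_rot: [0.022, 1.0, -0.0, -0.0]
contact_force: [-1.0, -1.6, -1.9]
opening: 0.443
gripper_force: 80.6
time_s: 17.98
position: [0.5868, 0.017, 0.1607]
tool_rot: [0.022, 1.0, -0.0, 0.0]
contact_force: [-4.7, -1.1, 5.8]
opening: 0.441
gripper_force: 81.4
```

```bash
python3 -m inch '[{"dx":0,"dy":0,"dz":1.5,"yaw":0,"grip":30},{"dx":0,"dy":0,"dz":1.5,"yaw":0,"grip":30},{"dx":0,"dy":0,"dz":1,"yaw":0,"grip":30},{"dx":0,"dy":0,"dz":0,"yaw":0,"grip":30},{"dx":0,"dy":0,"dz":0,"yaw":0,"grip":30}]' 100
python3 -m inch '[{"dx":0,"dy":0,"dz":1,"yaw":0,"grip":30},{"dx":0,"dy":0,"dz":0,"yaw":0,"grip":30},{"dx":0,"dy":0,"dz":0,"yaw":0,"grip":30}]'
```

```text
time_s: 18.4
position: [0.5868, 0.017, 0.1573]
tool_rot: [0.022, 1.0, -0.0, 0.0]
contact_force: [-5.5, -1.1, 9.5]
opening: 0.435
gripper_force: 99.2
time_s: 18.65
position: [0.5867, 0.017, 0.1565]
tool_rot: [0.022, 1.0, -0.0, 0.0]
contact_force: [-5.9, -0.4, 9.8]
opening: 0.437
gripper_force: 99.3
```

```bash
python3 -m inch '[{"dx":0,"dy":0,"dz":1,"yaw":0,"grip":30},{"dx":0,"dy":0,"dz":0.5,"yaw":0,"grip":30},{"dx":0,"dy":0,"dz":0,"yaw":0,"grip":30},{"dx":0,"dy":0,"dz":0,"yaw":0,"grip":30},{"dx":0,"dy":0,"dz":0,"yaw":0,"grip":30}]'
python3 - <<'E'
from h import *
i=snap('wrist')['img'][:,:,::-1][110:370,190:450]; j=snap('side')['img'][:,:,::-1][180:260,285:385]
cv2.imwrite('pics/c6.png',np.hstack([cv2.resize(i,(400,400)),cv2.resize(j,(400,400))]))
E
```

```text
time_s: 19.07
position: [0.5867, 0.017, 0.1563]
tool_rot: [0.022, 1.0, -0.0, 0.001]
contact_force: [-8.3, -0.9, 18.1]
opening: 0.436
gripper_force: 100.2
```

View pics/c6.png

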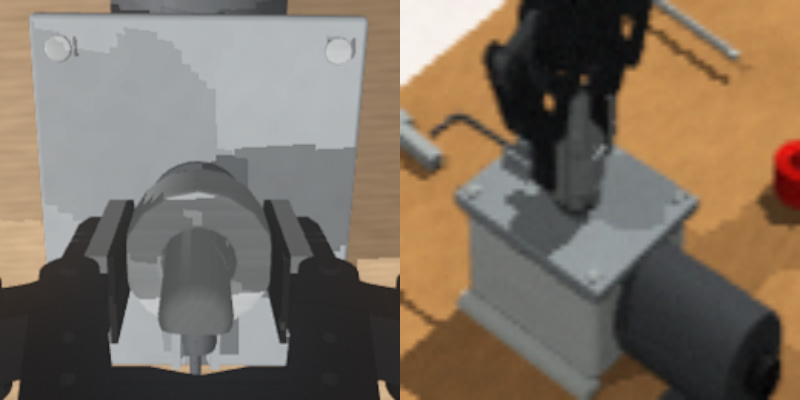

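The shaft stands through the level collar with the screw at (197,350) toward the channel. The force rose to about 20 N with no further motion, so the washer is fully compressed. Handing in.

```bash
python3 -c "
from h import *
print(robot.finish_job())"
```

```text
the job is handed in; nothing more can be done
None
```

I handed the job in at about 19 s, with the flat facing the channel, the collar on the shaft with its screw over the flat, the spring washer bottomed out under about 20 N and the fingers still gripping the collar at 100 N; the hand-in returned no verdict.

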